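# Sort the incoming samples into their trays

## Robot

A 6-joint arm with a two-finger parallel gripper is mounted at the origin on the work surface. World frame = base frame: x ahead of the robot, y to its left, z up, the work surface at z = 0. Lengths are in m, angles in degrees, forces in N, time in s.
With the tool pointing down it reaches from about 0.35 to 0.875 m from the base axis. Payload 4.2 kg.
Tool frame: the origin (TCP) lies between the finger pads; the fingertips stand 25 mm ahead of it and the grasp point (between the pads) lies 6 mm ahead of it (r.tips_ahead is the distance from the TCP to the fingertips, in m); z points along the fingers, y is the direction in which the jaws open and shut (so a half turn about z gives the same grasp; the last joint's range is limited). The gripper opens to 87 mm and grips with 3 to 60 N. Pads are 19 mm wide; open, the fingers measure 117 mm over their backs; the gripper's body (75 mm by 190 mm) begins 51 mm behind the grasp point.
Start: joints at [90.046, 22.042, 0.453, 0, -68.411, -14.817], TCP at [0.159, 0.604, 0.248] pointing down, gripper open.
Joint ranges: [-179.83, 179.83], [-69.29, 118.12], [-61.27, 80.66], [-181.25, 117.63], [-171.15, -9.14], [-177.46, 177.46]. Speed limits (degrees/s): [159.86, 159.86, 180, 180, 180, 180].

## Interface

Orientations are given as a 3x3 rotation matrix whose columns are the frame's x, y, z axes.
In Python, from station import r, vision, finish_job gives the robot as it stands.
- The arm moves only by the shell command python3 -m jog 'ROWS'. ROWS is a JSON object of lists of equal length, an entry for each row: "rot": the turn, a rotation vector about the world's x, y, z in degrees, a list of three; "delta_pos": the shift along the world's x, y, z in mm, a list of three; "grip": the opening in per cent of the stroke, from 0 (shut) to 100 (fully open). A call has 1 to 10 rows; each row shifts and turns the commanded pose from where the row before left it; what a row does not reach is not made up. A row lasts 1/12 s, in which the tool goes at most 41.7 mm and 7.16 degrees, less where a joint would pass 70% of its speed; a pose out of reach is approached as far as the arm can. A call with a gripper value outside its range is refused whole. The fingers move at their own pace and stop on an object; the grip force is fixed at half the most. Time passes only in rows, so rows that do not move let the fingers close. It gives the time, the measured TCP pose, the force and the opening at its end, in the units of the state.
- r.sense(): the state, without advancing time (a new reading comes with each control period).
- vision.capture(name): name is "side" or "top"; returns a dict with "frame" (400x640x3 uint8, red, green, blue), "K" (3x3 intrinsics, pixels), "xyz" and "orientation" of the camera in the world. Camera axes: x right, y up, looking along -z (the intrinsics and any distortion apply to the point x, -y, -z); pixel columns grow to the right and rows downward; lengths in m; the calibration is good to about 2 mm. A picture is of the moment at which its call begins. There is no depth.
- finish_job(): hands the job in, once; it reports no verdict.
The state is a dict: "time_s": time; "joints": joint angles; "joint_velocities": joint speeds; "effort": joint torques, N m; "tcp_pos": TCP position; "ee_rot": TCP orientation; "wrist_force": force on the tool from outside, world axes, zero at the start; "moment": the same for the moment, N m; "gripper_width": opening from 0.0 (shut) to 1.0 (fully open).
Only numpy, scipy, OpenCV 4.12 (cv2) and the standard library are available. Lean on these libraries where they do the work, as an engineer would, in place of code of your own. Each camera call takes 0.05 s, during which the arm holds its last target. There are 200 camera calls.

## Task

The samples standing loose on the bench have come in mixed: two tall amber vials, one small crimp-capped vial and one white jar. Stand each of them upright on the floor of an empty bay in the tray that already holds a sample of the same kind, one sample to a bay. Set them down, do not drop them, and leave the samples already in the trays standing where they are.

Things in the scene. Friction and masses are not known exactly. Their poses are not given: they have to be found in the camera images.
- voa_a_c (a point): One of two loose alike, tall: amber vial, white screw cap, body 28 mm across, 95 mm high (cap from 80 mm up, 24 across), 70 g. Point: its centre, 47.5 mm above its foot; z along its axis. Stands on the bench between robot and trays, 110 mm or more from the next (centres). A 53 mm wide, 68 mm high empty beaker also stands there: not part of the job.
- voa_b_c (a point): Other of the two loose alike, tall: amber vial, white screw cap, body 28 mm across, 95 mm high (cap from 80 mm up, 24 across), 70 g. Point: its centre, 47.5 mm above its foot; z along its axis. Stands on the bench between robot and trays, 110 mm or more from the next (centres). A 53 mm wide, 68 mm high empty beaker also stands there: not part of the job.
- hs_c (a point): Loose, small: clear-glass vial, crimped aluminium cap, body 23 mm across (lowest 35 mm), 46 mm high, 25 g. Point: its centre, 23 mm above its foot; z along its axis. Stands on the bench between robot and trays, 110 mm or more from the next (centres). A 53 mm wide, 68 mm high empty beaker also stands there: not part of the job.
- jar_c (a point): Loose, squat: white plastic screw-cap jar, 48 mm across all the way up, 68 mm high, 110 g. Point: its centre, 34 mm above its foot; z along its axis. Stands on the bench between robot and trays, 110 mm or more from the next (centres). A 53 mm wide, 68 mm high empty beaker also stands there: not part of the job.
- voa_tray: The tall vials' tray: fixed grey tray, 82 (own x) x 204 mm (own y), floor 3 mm thick, walls 3 mm thick, 12 mm high; three bays in a row, each 76 (x) x 64 mm (y), centres at y = +67, 0, -67 mm. Origin: centre of its underside, z up, x within 10 degrees of away from the robot. Its middle bay (y = 0) already holds a tall vial; both end bays are empty.
- jar_tray: The jars' tray: fixed grey tray, 82 (own x) x 204 mm (own y), floor 3 mm thick, walls 3 mm thick, 12 mm high; three bays in a row, each 76 (x) x 64 mm (y), centres at y = +67, 0, -67 mm. Origin: centre of its underside, z up, x within 10 degrees of away from the robot. Its +y end bay already holds a jar; the middle and the -y bay are empty.
- hs_tray: The crimp-capped vials' tray: fixed grey tray, 82 (own x) x 204 mm (own y), floor 3 mm thick, walls 3 mm thick, 12 mm high; three bays in a row, each 76 (x) x 64 mm (y), centres at y = +67, 0, -67 mm. Origin: centre of its underside, z up, x within 10 degrees of away from the robot. Its -y end bay already holds a crimp-capped vial; the middle and the +y bay are empty.
- voa_kept_c (a point): Already in place, leave it; tall: amber vial, white screw cap, body 28 mm across, 95 mm high (cap from 80 mm up, 24 across), 70 g. Point: its centre, 47.5 mm above its foot; z along its axis. Loose, it stands in the middle bay of its tray.
- jar_kept_c (a point): Already in place, leave it; squat: white plastic screw-cap jar, 48 mm across all the way up, 68 mm high, 110 g. Point: its centre, 34 mm above its foot; z along its axis. Loose, it stands in the +y end bay of its tray.
- hs_kept_c (a point): Already in place, leave it; small: clear-glass vial, crimped aluminium cap, body 23 mm across (lowest 35 mm), 46 mm high, 25 g. Point: its centre, 23 mm above its foot; z along its axis. Loose, it stands in the -y end bay of its tray.

How it is judged (in metres and radians):
At the end, for the whole second after the job is handed in: Each loose sample stands in its own empty bay of its kind's tray: upright within 0.12 rad, foot within 5 mm of the tray floor, centre inside the bay. The samples already there stand in their bays, upright, under 20 mm from where they were. All are let go and at rest ((((x of voa_a_c in the frame of voa_tray between -0.038 and 0.038 m and y of voa_a_c in the frame of voa_tray between 0.035 and 0.099 m and z of voa_a_c in the frame of voa_tray between 0.0455 and 0.0555 m and angle between voa_a_c's own z axis and vertical below 0.12 rad) and (x of voa_b_c in the frame of voa_tray between -0.038 and 0.038 m and y of voa_b_c in the frame of voa_tray between -0.099 and -0.035 m and z of voa_b_c in the frame of voa_tray between 0.0455 and 0.0555 m and angle between voa_b_c's own z axis and vertical below 0.12 rad)) or ((x of voa_b_c in the frame of voa_tray between -0.038 and 0.038 m and y of voa_b_c in the frame of voa_tray between 0.035 and 0.099 m and z of voa_b_c in the frame of voa_tray between 0.0455 and 0.0555 m and angle between voa_b_c's own z axis and vertical below 0.12 rad) and (x of voa_a_c in the frame of voa_tray between -0.038 and 0.038 m and y of voa_a_c in the frame of voa_tray between -0.099 and -0.035 m and z of voa_a_c in the frame of voa_tray between 0.0455 and 0.0555 m and angle between voa_a_c's own z axis and vertical below 0.12 rad))) and ((x of jar_c in the frame of jar_tray between -0.038 and 0.038 m and y of jar_c in the frame of jar_tray between -0.032 and 0.032 m and z of jar_c in the frame of jar_tray between 0.032 and 0.042 m and angle between jar_c's own z axis and vertical below 0.12 rad) or (x of jar_c in the frame of jar_tray between -0.038 and 0.038 m and y of jar_c in the frame of jar_tray between -0.099 and -0.035 m and z of jar_c in the frame of jar_tray between 0.032 and 0.042 m and angle between jar_c's own z axis and vertical below 0.12 rad)) and ((x of hs_c in the frame of hs_tray between -0.038 and 0.038 m and y of hs_c in the frame of hs_tray between 0.035 and 0.099 m and z of hs_c in the frame of hs_tray between 0.021 and 0.031 m and angle between hs_c's own z axis and vertical below 0.12 rad) or (x of hs_c in the frame of hs_tray between -0.038 and 0.038 m and y of hs_c in the frame of hs_tray between -0.032 and 0.032 m and z of hs_c in the frame of hs_tray between 0.021 and 0.031 m and angle between hs_c's own z axis and vertical below 0.12 rad)) and x of voa_kept_c in the frame of voa_tray between -0.038 and 0.038 m and y of voa_kept_c in the frame of voa_tray between -0.032 and 0.032 m and z of voa_kept_c in the frame of voa_tray between 0.0455 and 0.0555 m and angle between each of voa_kept_c, jar_kept_c, hs_kept_c's own z axis and vertical below 0.12 rad and x of jar_kept_c in the frame of jar_tray between -0.038 and 0.038 m and y of jar_kept_c in the frame of jar_tray between 0.035 and 0.099 m and z of jar_kept_c in the frame of jar_tray between 0.032 and 0.042 m and x of hs_kept_c in the frame of hs_tray between -0.038 and 0.038 m and y of hs_kept_c in the frame of hs_tray between -0.099 and -0.035 m and z of hs_kept_c in the frame of hs_tray between 0.021 and 0.031 m and distance of each of voa_kept_c, jar_kept_c, hs_kept_c from where it was at the start of the episode below 0.02 m and contact force between each of voa_a, voa_b, hs, jar, voa_kept, jar_kept, hs_kept and the fingers below 0.05 N and linear speed of each of voa_a, voa_b, hs, jar, voa_kept, jar_kept, hs_kept below 0.02 m/s); the robot touches nothing.
It fails at once if a sample is dropped or knocked flying (it moves faster than 0.8 m/s while the fingers do not touch it) ((linear speed of voa_a above 0.8 m/s and contact force between voa_a and the fingers below 0.05 N) or (linear speed of voa_b above 0.8 m/s and contact force between voa_b and the fingers below 0.05 N) or (linear speed of hs above 0.8 m/s and contact force between hs and the fingers below 0.05 N) or (linear speed of jar above 0.8 m/s and contact force between jar and the fingers below 0.05 N) or (linear speed of voa_kept above 0.8 m/s and contact force between voa_kept and the fingers below 0.05 N) or (linear speed of jar_kept above 0.8 m/s and contact force between jar_kept and the fingers below 0.05 N) or (linear speed of hs_kept above 0.8 m/s and contact force between hs_kept and the fingers below 0.05 N)).
It fails at once if a sample that already stood in a tray is tipped over (more than 0.6 rad) (angle between any of voa_kept_c, jar_kept_c, hs_kept_c's own z axis and vertical above 0.6 rad).
It also fails if it takes over 106 s, if anything falls off the work surface, if the arm or the gripper's body presses on something with over 40 N, if the wrist force passes 120 N, or if a joint passes its speed limit or range.

## Working session

There is one attempt and no reset: what is moved stays moved. The work goes in short steps, Python scripts to look and compute and a shell command to move; the robot and the scene stay as the last step left them, time stands still between calls to the robot, and variables do not carry over. Pictures are saved under pics/ and viewed, about 12 in all and at most 16, crops included, and the job is handed in when it is done.

```bash
mkdir -p pics; ls; python3 - <<'E'
from station import r, vision
import cv2, numpy as np
for n in("top","side"):
    c=vision.capture(n); cv2.imwrite(f"pics/{n}0.png",c["frame"][:,:,::-1]); print(n,{k:(v.tolist() if hasattr(v,'tolist') else v) for k,v in c.items() if k!="frame"})
s=r.sense(); print(s); print(r.tips_ahead)
E
```

```text
pics
top {'K': [[408.7688819156056, 0.0, 321.2767572358873], [0.0, 408.7688819156056, 203.8143836544065], [0.0, 0.0, 1.0]], 'xyz': [0.41399590669299463, -0.00965018104094394, 1.0609923691834424], 'orientation': [[0.025215463528296036, 0.9951518891189551, -0.09506260033277128], [-0.9996814565182796, 0.025203893286686395, -0.0013225946787894485], [0.001079765041206091, 0.09506566859896563, 0.995470417823296]]}
side {'K': [[457.0811243704494, 0.0, 316.2131616038375], [0.0, 457.0811243704494, 196.83669535047594], [0.0, 0.0, 1.0]], 'xyz': [0.05944105445043215, -0.7038150603473977, 0.5723689757957323], 'orientation': [[0.8265688351927223, 0.31395715390550133, -0.4671347409470886], [-0.5626333393329496, 0.43865440039346515, -0.7007325042314675], [-0.015089272984484288, 0.8420292290217762, 0.5392208186947096]]}
{'time_s': 0.1, 'joints': array([ 9.00455740e+01,  2.20856393e+01,  3.88453835e-01, -2.26674875e-02,
       -6.84110651e+01, -1.48174116e+01]), 'joint_velocities': array([ 0.07117344, -0.10580418,  0.16657892,  0.06951613,  0.02428497,
       -0.07023505]), 'effort': array([ 3.34673268e-04, -3.91687846e+01,  1.87936825e+01,  4.23193574e+00,
        1.34667123e-02, -7.18475553e-05]), 'tcp_pos': array([0.15921616, 0.60388537, 0.24658913]), 'ee_rot': array([[ 9.66911639e-01, -2.55111245e-01, -3.66365516e-04],
       [-2.55111476e-01, -9.66909802e-01, -1.88959265e-03],
       [ 1.27813926e-04,  1.92053318e-03, -9.99998148e-01]]), 'wrist_force': array([-0.24020663,  0.60800408, -0.19408509]), 'moment': array([ 0.01165566, -0.02371904, -0.04407842]), 'gripper_width': 0.9972737686957283}
0.025
```

View pics/top0.png

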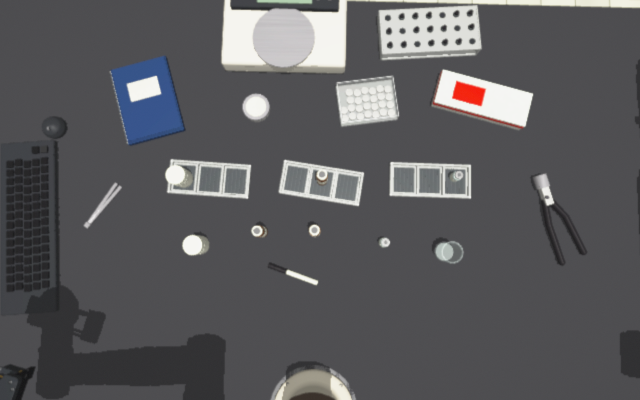

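View pics/side0.png

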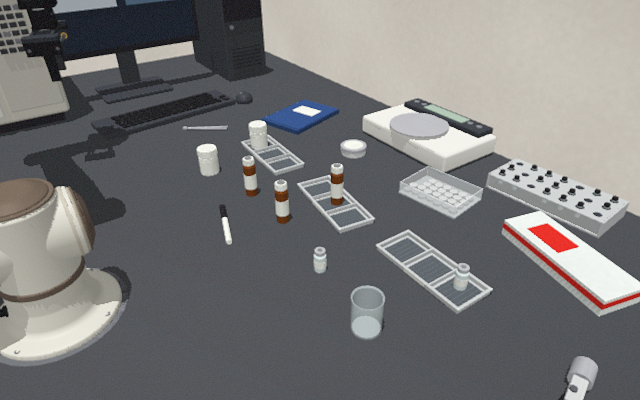

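The top view shows the jar tray around (209,179), the voa tray (321,183) and the hs tray (430,181). The loose samples are the jar (195,245), amber vials (259,231) and (314,230), and the small vial (384,242). The beaker is at (449,252). I'll enlarge for accurate pixels.

```bash
python3 - <<'E'
import cv2
im=cv2.imread("pics/top0.png")
for k,(x,y) in enumerate([(160,150),(320,150)]):
    c=cv2.resize(im[y:y+115,x:x+160],None,fx=5,fy=5,interpolation=cv2.INTER_CUBIC)
    for i in range(0,160,20): cv2.putText(c,str(x+i),(i*5,10),0,.4,(0,255,255)); cv2.line(c,(i*5,12),(i*5,20),(0,255,255))
    for i in range(0,115,10): cv2.putText(c,str(y+i),(0,i*5+4),0,.35,(0,255,0)); 
    cv2.imwrite(f"pics/c{k}.png",c)
E
```

```text
(no output)
```

View pics/c0.png

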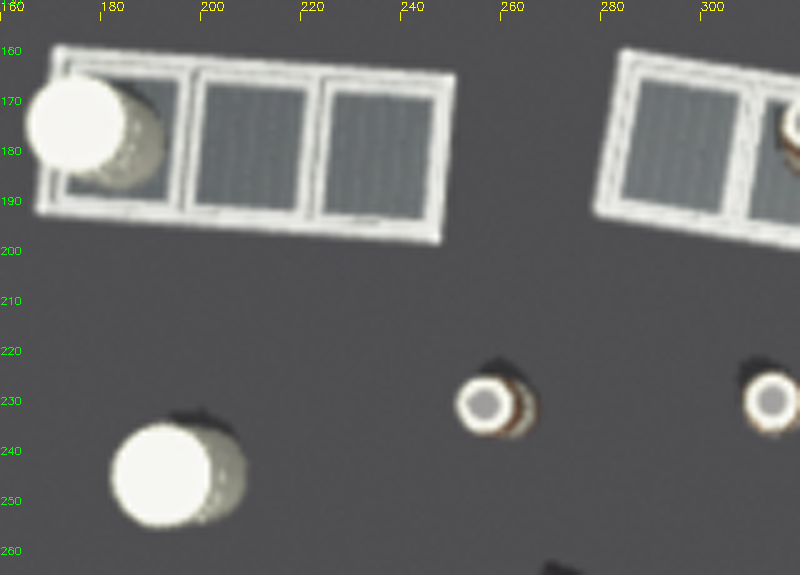

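View pics/c1.png

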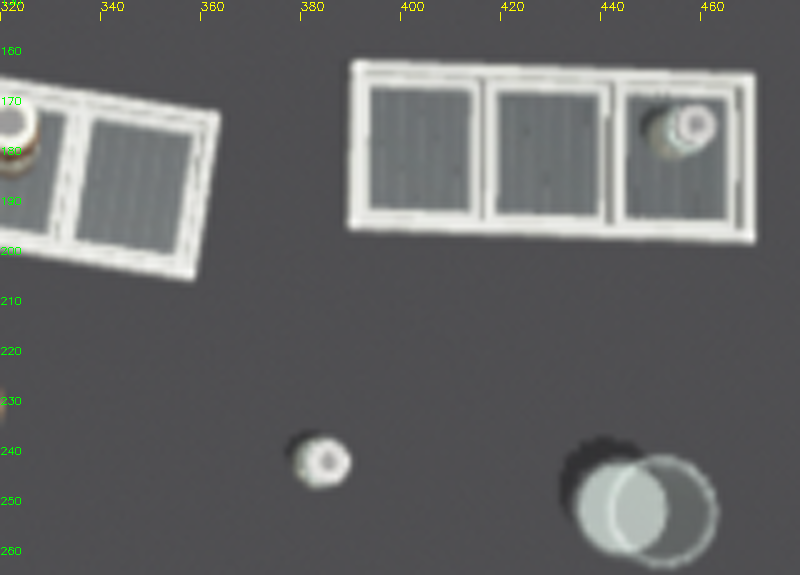

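```bash
cat > h.py <<'E'
import numpy as np
from station import r, vision
def ray(c,u,v,z):
    R=np.array(c["orientation"]);o=np.array(c["xyz"]);q=np.linalg.inv(c["K"])@[u,v,1]
    d=R@(q*[1,-1,-1]); return (o+d*(z-o[2])/d[2])[:2]
def proj(c,p):
    q=np.array(c["orientation"]).T@(np.array(p)-c["xyz"])*[1,-1,-1]
    q=np.array(c["K"])@q; return q[:2]/q[2]
E
python3 - <<'E'
from h import *
import cv2
c=vision.capture("top"); s=vision.capture("side")
A=lambda x,y:(160+(x+.5)/5-.5,150+(y+.5)/5-.5)
B=lambda x,y:(320+(x+.5)/5-.5,150+(y+.5)/5-.5)
side=s["frame"][:,:,::-1].copy()
for n,p,z in [("jar",A(161,475),.068),("va",A(485,405),.095),("vb",A(773,401),.095),("hs",B(328,462),.046),("beak",B(663,510),.068),("jk",A(75,124),.068),("vk",B(10,122),.095),("hk",B(696,124),.046)]:
    w=ray(c,*p,z); print(n,w.round(4),np.hypot(*w).round(3))
    for zz in(0,z): cv2.circle(side,tuple(np.round(proj(s,[*w,zz])).astype(int)),1,(0,255,0),-1)
for n,ps in [("jar",[A(54,47),A(455,75),A(440,243),A(37,212)]),("voa",[A(622,48),B(220,113),B(194,280),A(595,213)]),("hs",[B(352,61),B(755,74),B(755,242),B(348,228)])]:
    w=np.array([ray(c,*p,.012) for p in ps]); o=w.mean(0)
    y=(w[0]+w[3]-w[1]-w[2])/2; x=(w[0]+w[1]-w[2]-w[3])/2
    ey=y/np.hypot(*y); print(n,o.round(4),"len",np.hypot(*y).round(4),np.hypot(*x).round(4),"yaw",np.degrees(np.arctan2(-ey[0],ey[1])).round(2),"bays",[(o+ey*k).round(4).tolist() for k in(.067,0,-.067)])
    for q in w: cv2.circle(side,tuple(np.round(proj(s,[*q,.012])).astype(int)),1,(0,0,255),-1)
cv2.imwrite("pics/s1.png",cv2.resize(side[110:350,190:510],None,fx=2.5,fy=2.5,interpolation=cv2.INTER_CUBIC))
E
```

```text
jar [0.4019 0.3019] 0.503
va [0.4389 0.1425] 0.461
vb [0.4442 0.0068] 0.444
hs [ 0.4201 -0.1687] 0.453
beak [ 0.401  -0.3272] 0.518
jk [0.5723 0.3537] 0.673
vk [ 0.5778 -0.0073] 0.578
hk [ 0.5939 -0.3519] 0.69
jar [0.573  0.2847] len 0.2093 0.0874 yaw -2.78 bays [[0.5762, 0.3516], [0.573, 0.2847], [0.5698, 0.2178]]
voa [ 0.5703 -0.0064] len 0.2094 0.0879 yaw -8.04 bays [[0.5797, 0.06], [0.5703, -0.0064], [0.561, -0.0727]]
hs [ 0.5839 -0.2888] len 0.21 0.0878 yaw -0.47 bays [[0.5844, -0.2218], [0.5839, -0.2888], [0.5833, -0.3558]]
```

View pics/s1.png

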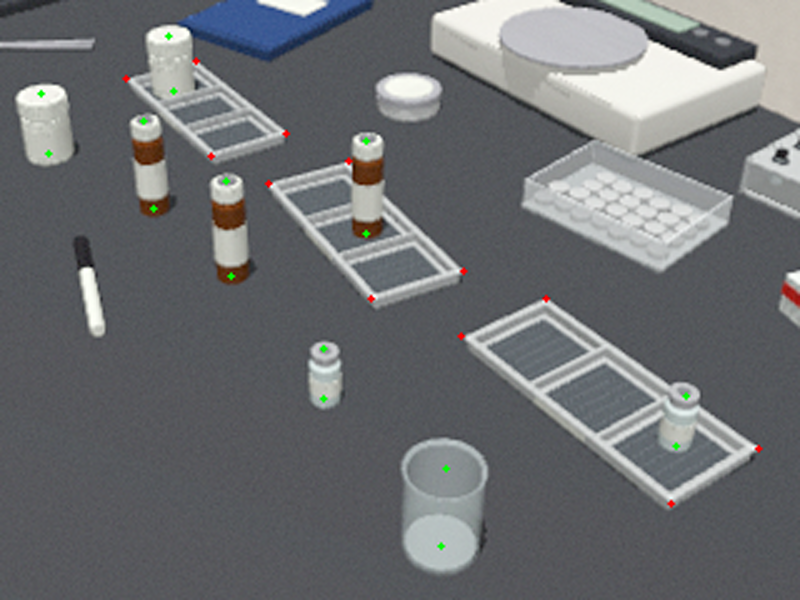

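The side view confirms the positions: projected feet and tops land on the samples and the tray corners match. The tray outlines come out about 5 mm too large on every side, so their centres hold. I'll keep the jaws along world x, jar first.

```bash
python3 -m jog '{"rot":[[0,0,-7],[0,0,-7],[0,0,-7],[0,0,-7],[0,0,-7],[0,0,-7],[0,0,-7],[0,0,-7],[0,0,-7],[0,0,-7]],"delta_pos":[[24,-30,0],[24,-30,0],[24,-30,0],[24,-30,0],[24,-30,0],[24,-30,0],[24,-30,0],[24,-30,0],[24,-30,0],[24,-30,0]],"grip":[100,100,100,100,100,100,100,100,100,100]}'
python3 -m jog '{"rot":[[0,0,-5],[0,0,0],[0,0,0]],"delta_pos":[[3,-2,0],[0,0,0],[0,0,0]],"grip":[100,100,100]}'
python3 -c "
from h import *
s=r.sense();print(s['tcp_pos'],s['ee_rot'],s['joints'])"
```

```text
time_s: 1.03
tcp_pos: [0.4, 0.3026, 0.2477]
ee_rot: [[0.085, -0.996, 0.0], [-0.996, -0.085, 0.0], [-0.0, -0.0, -1.0]]
wrist_force: [-0.2, 0.3, 0.1]
gripper_width: 0.999
time_s: 1.28
tcp_pos: [0.4025, 0.3021, 0.2475]
ee_rot: [[0.005, -1.0, -0.0], [-1.0, -0.005, 0.0], [-0.0, 0.0, -1.0]]
wrist_force: [-0.5, 1.2, 0.6]
gripper_width: 0.996
[0.40246646 0.30206794 0.24748001] [[ 5.16153449e-03 -9.99986672e-01 -1.19166683e-04]
 [-9.99986672e-01 -5.16154838e-03  1.16562116e-04]
 [-1.17175647e-04  1.18563455e-04 -9.99999986e-01]] [ 5.53995636e+01  1.01403217e+01 -1.62840390e+01 -1.05108082e-02
 -6.35740195e+01 -5.50991502e+01]
```

```bash
python3 -m jog '{"rot":[[0,0,0],[0,0,0],[0,0,0],[0,0,0],[0,0,0],[0,0,0],[0,0,0],[0,0,0],[0,0,0],[0,0,0]],"delta_pos":[[0,0,-20],[0,0,-25],[0,0,-25],[0,0,-25],[0,0,-25],[0,0,-25],[0,0,-25],[0,0,-17],[0,0,-10],[0,0,0]],"grip":[100,100,100,100,100,100,100,100,100,100]}'
python3 -m jog '{"rot":[[0,0,0],[0,0,0],[0,0,0],[0,0,0],[0,0,0],[0,0,0],[0,0,0],[0,0,0],[0,0,0],[0,0,0]],"delta_pos":[[0,0,0],[0,0,0],[0,0,0],[0,0,0],[0,0,0],[0,0,0],[0,0,0],[0,0,0],[0,0,0],[0,0,0]],"grip":[50,50,50,50,50,40,40,40,40,40]}'
```

```text
time_s: 2.12
tcp_pos: [0.4005, 0.3023, 0.0481]
ee_rot: [[0.008, -1.0, -0.003], [-1.0, -0.008, -0.004], [0.004, 0.003, -1.0]]
wrist_force: [-0.4, 0.2, -0.5]
gripper_width: 1.0
time_s: 2.95
tcp_pos: [0.4025, 0.3024, 0.0509]
ee_rot: [[0.004, -1.0, 0.0], [-1.0, -0.004, 0.0], [-0.0, -0.0, -1.0]]
wrist_force: [-0.6, -0.2, 3.3]
gripper_width: 0.536
```

```bash
python3 -m jog '{"rot":[[0,0,0],[0,0,0],[0,0,0],[0,0,0],[0,0,0],[0,0,0],[0,0,0],[0,0,0]],"delta_pos":[[0,0,0],[0,0,0],[0,0,0],[0,0,10],[0,0,20],[0,0,20],[0,0,20],[0,0,15]],"grip":[0,0,0,0,0,0,0,0]}'
python3 -m jog '{"rot":[[0,0,0],[0,0,0],[0,0,0],[0,0,0],[0,0,0],[0,0,0],[0,0,0],[0,0,0],[0,0,0],[0,0,0]],"delta_pos":[[10,-5,0],[21,-10,0],[21,-11,0],[21,-11,0],[21,-11,0],[21,-11,0],[21,-10,0],[21,-10,0],[11,-5,0],[0,0,0]],"grip":[0,0,0,0,0,0,0,0,0,0]}'
```

```text
time_s: 3.62
tcp_pos: [0.4023, 0.3024, 0.1363]
ee_rot: [[0.004, -1.0, 0.0], [-1.0, -0.004, 0.0], [-0.0, -0.0, -1.0]]
wrist_force: [-0.1, -0.0, -0.5]
gripper_width: 0.533
time_s: 4.45
tcp_pos: [0.5719, 0.2167, 0.1335]
ee_rot: [[0.001, -1.0, -0.002], [-1.0, -0.001, -0.001], [0.001, 0.002, -1.0]]
wrist_force: [0.1, 0.8, -0.9]
gripper_width: 0.535
```

```bash
python3 -m jog '{"rot":[[0,0,0],[0,0,0],[0,0,0],[0,0,0],[0,0,0],[0,0,0],[0,0,0],[0,0,0],[0,0,0],[0,0,0]],"delta_pos":[[0,0,0],[0,0,-15],[0,0,-20],[0,0,-20],[0,0,-14],[0,0,-6],[0,0,-3],[0,0,-2],[0,0,-1],[0,0,0]],"grip":[0,0,0,0,0,0,0,0,0,0]}'
python3 -m jog '{"rot":[[0,0,0],[0,0,0]],"delta_pos":[[0,0,0],[0,0,0]],"grip":[0,0]}'
```

```text
time_s: 5.28
tcp_pos: [0.5706, 0.2187, 0.0553]
ee_rot: [[0.004, -1.0, 0.001], [-1.0, -0.004, 0.001], [-0.001, -0.001, -1.0]]
wrist_force: [-0.3, -0.7, -0.5]
gripper_width: 0.534
time_s: 5.45
tcp_pos: [0.5707, 0.2185, 0.0553]
ee_rot: [[0.004, -1.0, 0.001], [-1.0, -0.004, 0.001], [-0.001, -0.001, -1.0]]
wrist_force: [-0.6, 0.6, -1.1]
gripper_width: 0.531
```

```bash
python3 -m jog '{"rot":[[0,0,0],[0,0,0],[0,0,0],[0,0,0]],"delta_pos":[[0,0,-0.7],[0,0,-0.7],[0,0,0],[0,0,0]],"grip":[0,0,0,0]}'
python3 -m jog '{"rot":[[0,0,0],[0,0,0],[0,0,0],[0,0,0],[0,0,0],[0,0,0],[0,0,0],[0,0,0]],"delta_pos":[[0,0,0],[0,0,0],[0,0,0],[0,0,0],[0,0,0],[0,0,0],[0,0,0],[0,0,0]],"grip":[57,62,70,80,90,90,90,90]}'
```

```text
time_s: 5.78
tcp_pos: [0.5706, 0.2185, 0.0539]
ee_rot: [[0.004, -1.0, 0.001], [-1.0, -0.004, 0.0], [-0.0, -0.001, -1.0]]
wrist_force: [-1.2, -0.1, 4.7]
gripper_width: 0.535
time_s: 6.45
tcp_pos: [0.5703, 0.2183, 0.0531]
ee_rot: [[0.004, -1.0, -0.0], [-1.0, -0.004, -0.0], [0.0, 0.0, -1.0]]
wrist_force: [0.7, 0.1, 0.2]
gripper_width: 0.885
```

```bash
python3 -m jog '{"rot":[[0,0,0],[0,0,0],[0,0,0],[0,0,0],[0,0,0],[0,0,0],[0,0,0],[0,0,0],[0,0,0],[0,0,0]],"delta_pos":[[0,0,5],[0,0,15],[0,0,25],[0,0,30],[0,0,30],[-10,-6,25],[-25,-14,20],[-30,-18,17],[-30,-18,0],[-30,-16,0]],"grip":[90,90,90,90,90,90,90,90,90,90]}'
python3 -m jog '{"rot":[[0,0,0],[0,0,0],[0,0,0],[0,0,0],[0,0,0]],"delta_pos":[[-6,-4,0],[0,0,0],[0,0,0],[0,0,0],[0,0,0]],"grip":[90,90,90,90,90]}'
```

```text
time_s: 7.28
tcp_pos: [0.4444, 0.1457, 0.2216]
ee_rot: [[0.004, -1.0, 0.003], [-1.0, -0.004, 0.002], [-0.002, -0.003, -1.0]]
wrist_force: [-0.3, 0.2, 0.3]
gripper_width: 0.9
time_s: 7.7
tcp_pos: [0.4404, 0.143, 0.22]
ee_rot: [[0.004, -1.0, 0.0], [-1.0, -0.004, -0.0], [0.0, -0.0, -1.0]]
wrist_force: [0.4, 0.1, -0.3]
gripper_width: 0.899
```

```bash
python3 - <<'E'
from h import *
import cv2
c=vision.capture("side"); cv2.imwrite("pics/s2.png",cv2.resize(c["frame"][90:290,150:450,::-1],None,fx=2.5,fy=2.5))
E
```

```text
(no output)
```

View pics/s2.png

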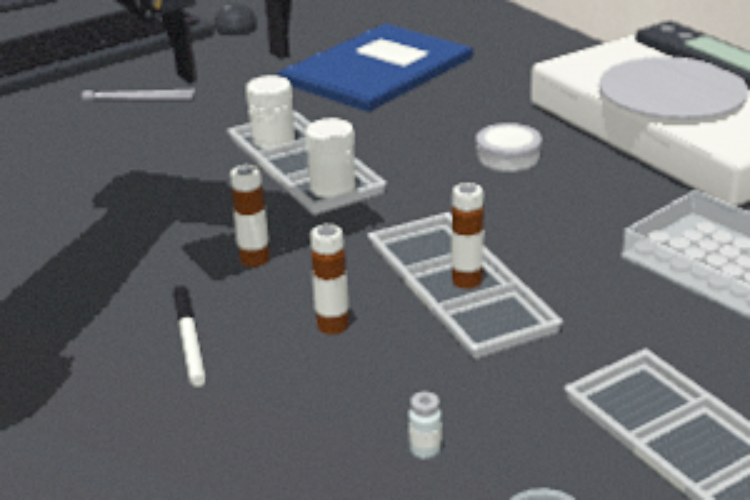

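The jar stands upright in its tray's near (-y) bay at crop (330,155), and the kept jar is untouched. The fingers are above the first amber vial.

```bash
python3 -m jog '{"rot":[[0,0,0],[0,0,0],[0,0,0],[0,0,0],[0,0,0],[0,0,0],[0,0,0],[0,0,0],[0,0,0],[0,0,0]],"delta_pos":[[-1,0,-15],[0,0,-25],[0,0,-25],[0,0,-25],[0,0,-25],[0,0,-20],[0,0,-12],[0,0,-5],[0,0,0],[0,0,0]],"grip":[90,90,90,90,90,90,90,90,90,70]}'
python3 -m jog '{"rot":[[0,0,0],[0,0,0],[0,0,0],[0,0,0],[0,0,0],[0,0,0],[0,0,0],[0,0,0],[0,0,0],[0,0,0]],"delta_pos":[[0,0,0],[0,0,0],[0,0,0],[0,0,0],[0,0,0],[0,0,0],[0,0,0],[0,0,0],[0,0,0],[0,0,0]],"grip":[60,50,45,40,35,30,20,0,0,0]}'
```

```text
time_s: 8.58
tcp_pos: [0.439, 0.1427, 0.0682]
ee_rot: [[0.004, -1.0, 0.0], [-1.0, -0.004, -0.0], [0.0, -0.0, -1.0]]
wrist_force: [-0.2, 0.1, 1.0]
gripper_width: 0.876
time_s: 9.42
tcp_pos: [0.4384, 0.1424, 0.0682]
ee_rot: [[0.004, -1.0, 0.0], [-1.0, -0.004, 0.0], [-0.0, -0.0, -1.0]]
wrist_force: [-0.6, 0.3, 0.1]
gripper_width: 0.317
```

```bash
python3 -m jog '{"rot":[[0,0,0],[0,0,0],[0,0,0],[0,0,0],[0,0,0],[0,0,0]],"delta_pos":[[0,0,5],[0,0,15],[0,0,20],[0,0,15],[0,0,5],[0,0,0]],"grip":[0,0,0,0,0,0]}'
python3 -m jog '{"rot":[[0,0,0],[0,0,0],[0,0,0],[0,0,0],[0,0,0],[0,0,0],[0,0,0],[0,0,0],[0,0,0],[0,0,0]],"delta_pos":[[8,-4,0],[16,-9,0],[20,-12,0],[20,-12,0],[20,-12,0],[20,-12,0],[18,-10,0],[12,-7,0],[7,-4,0],[0,0,0]],"grip":[0,0,0,0,0,0,0,0,0,0]}'
python3 -m jog '{"rot":[[0,0,0],[0,0,0],[0,0,0],[0,0,0],[0,0,0],[0,0,0],[0,0,0],[0,0,0],[0,0,0],[0,0,0]],"delta_pos":[[0,0,0],[0,0,-5],[0,0,-12],[0,0,-15],[0,0,-12],[0,0,-7],[0,0,-3],[0,0,-2],[0,0,0],[0,0,0]],"grip":[0,0,0,0,0,0,0,0,0,0]}'
```

```text
time_s: 9.92
tcp_pos: [0.4389, 0.1428, 0.1295]
ee_rot: [[0.004, -1.0, 0.003], [-1.0, -0.004, 0.002], [-0.002, -0.003, -1.0]]
wrist_force: [0.1, 0.2, -1.4]
gripper_width: 0.312
time_s: 10.75
tcp_pos: [0.58, 0.0591, 0.1264]
ee_rot: [[0.002, -1.0, -0.002], [-1.0, -0.002, -0.001], [0.001, 0.002, -1.0]]
wrist_force: [0.2, 0.1, -0.3]
gripper_width: 0.314
time_s: 11.58
tcp_pos: [0.5796, 0.0606, 0.0728]
ee_rot: [[0.004, -1.0, 0.001], [-1.0, -0.004, 0.0], [-0.0, -0.001, -1.0]]
wrist_force: [0.1, -0.3, -0.9]
gripper_width: 0.311
```

Target z ≈ 0.0712 (pick height + 3 mm).

```bash
python3 -m jog '{"rot":[[0,0,0],[0,0,0],[0,0,0],[0,0,0],[0,0,0]],"delta_pos":[[0,0,-0.7],[0,0,-0.7],[0,0,-0.6],[0,0,0],[0,0,0]],"grip":[0,0,0,0,0]}'
python3 -m jog '{"rot":[[0,0,0],[0,0,0],[0,0,0],[0,0,0],[0,0,0],[0,0,0],[0,0,0],[0,0,0],[0,0,0]],"delta_pos":[[0,0,0],[0,0,0],[0,0,0],[0,0,0],[0,0,0],[0,0,0],[0,0,0],[0,0,0],[0,0,0]],"grip":[33,36,40,45,52,60,70,80,80]}'
```

```text
time_s: 12.0
tcp_pos: [0.5798, 0.0604, 0.0711]
ee_rot: [[0.004, -1.0, 0.001], [-1.0, -0.004, 0.0], [-0.0, -0.001, -1.0]]
wrist_force: [-1.4, 0.1, 5.4]
gripper_width: 0.318
time_s: 12.75
tcp_pos: [0.5793, 0.0603, 0.0701]
ee_rot: [[0.004, -1.0, -0.0], [-1.0, -0.004, -0.0], [0.0, 0.0, -1.0]]
wrist_force: [-0.2, -0.6, 0.2]
gripper_width: 0.732
```

```bash
python3 -m jog '{"rot":[[0,0,0],[0,0,0],[0,0,0],[0,0,0],[0,0,0],[0,0,0],[0,0,0],[0,0,0],[0,0,0],[0,0,0]],"delta_pos":[[0,0,5],[0,0,15],[0,0,25],[0,0,30],[0,0,30],[-10,-4,25],[-25,-10,20],[-30,-12,0],[-30,-12,0],[-30,-12,0]],"grip":[85,90,90,90,90,90,90,90,90,90]}'
python3 -m jog '{"rot":[[0,0,0],[0,0,0],[0,0,0],[0,0,0],[0,0,0]],"delta_pos":[[-10.5,-3.5,0],[0,0,0],[0,0,0],[0,0,0],[0,0,0]],"grip":[90,90,90,90,90]}'
```

```text
time_s: 13.58
tcp_pos: [0.453, 0.0098, 0.2208]
ee_rot: [[0.004, -1.0, 0.001], [-1.0, -0.004, 0.001], [-0.001, -0.001, -1.0]]
wrist_force: [0.6, 0.7, 0.1]
gripper_width: 0.903
time_s: 14.0
tcp_pos: [0.445, 0.0073, 0.2202]
ee_rot: [[0.004, -1.0, 0.0], [-1.0, -0.004, -0.0], [0.0, -0.0, -1.0]]
wrist_force: [0.2, 0.3, -0.1]
gripper_width: 0.903
```

```bash
python3 - <<'E'
from h import *
import cv2
c=vision.capture("side"); cv2.imwrite("pics/s3.png",cv2.resize(c["frame"][90:290,150:450,::-1],None,fx=2.5,fy=2.5))
E
```

```text
(no output)
```

View pics/s3.png

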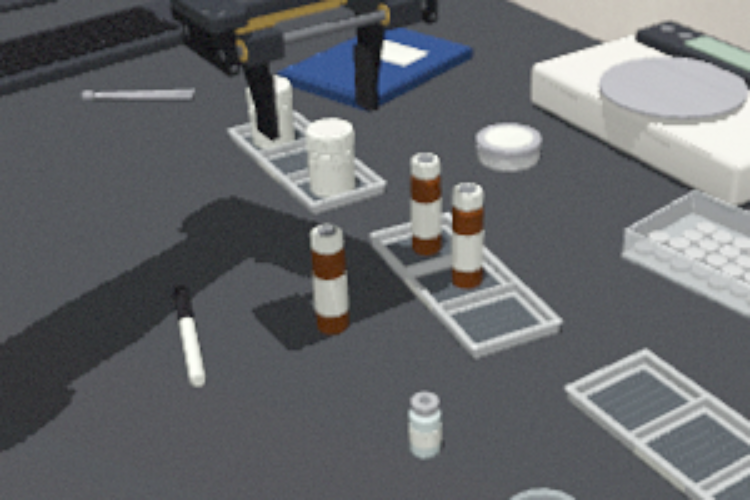

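The first vial stands in the voa tray's +y bay, crop (425,205). Next is the second vial.

```bash
python3 -m jog '{"rot":[[0,0,0],[0,0,0],[0,0,0],[0,0,0],[0,0,0],[0,0,0],[0,0,0],[0,0,0],[0,0,0],[0,0,0]],"delta_pos":[[-0.5,-0.5,-15],[0,0,-25],[0,0,-25],[0,0,-25],[0,0,-25],[0,0,-20],[0,0,-12],[0,0,-5],[0,0,0],[0,0,0]],"grip":[90,90,90,90,90,90,90,90,90,70]}'
python3 -m jog '{"rot":[[0,0,0],[0,0,0],[0,0,0],[0,0,0],[0,0,0],[0,0,0],[0,0,0],[0,0,0],[0,0,0],[0,0,0]],"delta_pos":[[0,0,0],[0,0,0],[0,0,0],[0,0,0],[0,0,0],[0,0,0],[0,0,0],[0,0,0],[0,0,0],[0,0,0]],"grip":[60,50,45,40,35,30,20,0,0,0]}'
```

```text
time_s: 14.88
tcp_pos: [0.444, 0.0066, 0.0682]
ee_rot: [[0.004, -1.0, 0.0], [-1.0, -0.004, -0.0], [0.0, -0.0, -1.0]]
wrist_force: [-0.6, -0.0, 0.7]
gripper_width: 0.876
time_s: 15.72
tcp_pos: [0.4434, 0.0064, 0.0682]
ee_rot: [[0.004, -1.0, 0.0], [-1.0, -0.004, 0.0], [-0.0, -0.0, -1.0]]
wrist_force: [-0.3, 0.7, 1.2]
gripper_width: 0.315
```

```bash
python3 -m jog '{"rot":[[0,0,0],[0,0,0],[0,0,0],[0,0,0],[0,0,0],[0,0,0]],"delta_pos":[[0,0,5],[0,0,15],[0,0,20],[0,0,15],[0,0,5],[0,0,0]],"grip":[0,0,0,0,0,0]}'
python3 -m jog '{"rot":[[0,0,0],[0,0,0],[0,0,0],[0,0,0],[0,0,0],[0,0,0],[0,0,0],[0,0,0],[0,0,0],[0,0,0]],"delta_pos":[[4,-8,0],[10,-12,0],[15,-14,0],[18,-14,0],[18,-12,0],[18,-9,0],[16,-6,0],[12,-3,0],[6.5,-2,0],[0,0,0]],"grip":[0,0,0,0,0,0,0,0,0,0]}'
python3 -m jog '{"rot":[[0,0,0],[0,0,0],[0,0,0],[0,0,0],[0,0,0],[0,0,0],[0,0,0],[0,0,0],[0,0,0],[0,0,0]],"delta_pos":[[0,0,0],[0,0,-5],[0,0,-12],[0,0,-15],[0,0,-12],[0,0,-7],[0,0,-3],[0,0,-2],[0,0,0],[0,0,0]],"grip":[0,0,0,0,0,0,0,0,0,0]}'
```

```text
time_s: 16.22
tcp_pos: [0.444, 0.0066, 0.1294]
ee_rot: [[0.004, -1.0, 0.003], [-1.0, -0.004, 0.001], [-0.001, -0.003, -1.0]]
wrist_force: [-0.0, -0.2, -1.2]
gripper_width: 0.318
time_s: 17.05
tcp_pos: [0.5613, -0.0745, 0.1264]
ee_rot: [[0.003, -1.0, -0.002], [-1.0, -0.003, -0.0], [0.0, 0.002, -1.0]]
wrist_force: [-0.6, 0.5, -0.6]
gripper_width: 0.315
time_s: 17.88
tcp_pos: [0.5612, -0.0736, 0.0727]
ee_rot: [[0.004, -1.0, 0.001], [-1.0, -0.004, 0.0], [-0.0, -0.001, -1.0]]
wrist_force: [0.4, -0.6, -0.7]
gripper_width: 0.311
```

```bash
python3 -m jog '{"rot":[[0,0,0],[0,0,0],[0,0,0],[0,0,0],[0,0,0]],"delta_pos":[[0,0,-0.7],[0,0,-0.7],[0,0,-0.6],[0,0,0],[0,0,0]],"grip":[0,0,0,0,0]}'
```

```text
time_s: 18.3
tcp_pos: [0.5613, -0.0737, 0.0711]
ee_rot: [[0.004, -1.0, 0.001], [-1.0, -0.004, -0.0], [0.0, -0.001, -1.0]]
wrist_force: [-0.7, -0.3, 5.0]
gripper_width: 0.317
```

```bash
python3 -m jog '{"rot":[[0,0,0],[0,0,0],[0,0,0],[0,0,0],[0,0,0],[0,0,0],[0,0,0],[0,0,0],[0,0,0]],"delta_pos":[[0,0,0],[0,0,0],[0,0,0],[0,0,0],[0,0,0],[0,0,0],[0,0,0],[0,0,0],[0,0,0]],"grip":[33,36,40,45,52,60,70,80,80]}'
python3 -m jog '{"rot":[[0,0,0],[0,0,0],[0,0,0],[0,0,0],[0,0,0],[0,0,0],[0,0,0],[0,0,0],[0,0,0],[0,0,0]],"delta_pos":[[0,0,5],[0,0,15],[0,0,25],[0,0,30],[0,0,30],[-10,-7,15],[-25,-17,0],[-30,-20,0],[-30,-20,0],[-30,-20,0]],"grip":[85,85,85,85,85,85,85,85,85,85]}'
python3 -m jog '{"rot":[[0,0,0],[0,0,0],[0,0,0],[0,0,0],[0,0,0]],"delta_pos":[[-16,-11,0],[0,0,0],[0,0,0],[0,0,0],[0,0,0]],"grip":[75,75,75,75,75]}'
python3 - <<'E'
from h import *
import cv2
c=vision.capture("side"); cv2.imwrite("pics/s4.png",cv2.resize(c["frame"][120:320,210:510,::-1],None,fx=2.5,fy=2.5))
E
```

```text
time_s: 19.05
tcp_pos: [0.5607, -0.0737, 0.0701]
ee_rot: [[0.004, -1.0, -0.0], [-1.0, -0.004, -0.0], [0.0, 0.0, -1.0]]
wrist_force: [0.8, -0.1, -0.0]
gripper_width: 0.735
time_s: 19.88
tcp_pos: [0.4344, -0.1582, 0.1906]
ee_rot: [[0.005, -1.0, 0.001], [-1.0, -0.005, -0.0], [0.0, -0.001, -1.0]]
wrist_force: [1.5, -0.8, -0.0]
gripper_width: 0.85
time_s: 20.3
tcp_pos: [0.4209, -0.1683, 0.1904]
ee_rot: [[0.005, -1.0, 0.001], [-1.0, -0.005, -0.0], [0.0, -0.001, -1.0]]
wrist_force: [-0.8, 0.7, -0.3]
gripper_width: 0.753
```

View pics/s4.png

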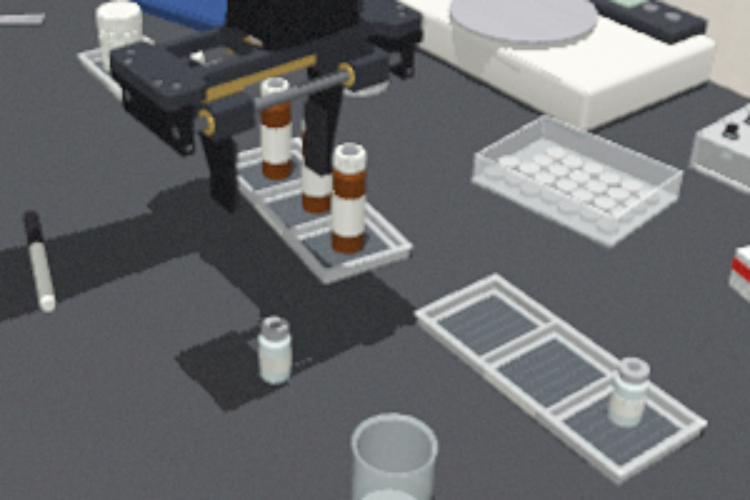

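The second vial stands in the -y bay, crop (348,200), and the three amber vials are upright. Now the small vial.

```bash
python3 -m jog '{"rot":[[0,0,0],[0,0,0],[0,0,0],[0,0,0],[0,0,0],[0,0,0],[0,0,0],[0,0,0],[0,0,0],[0,0,0]],"delta_pos":[[-0.8,-0.4,-15],[0,0,-25],[0,0,-25],[0,0,-25],[0,0,-25],[0,0,-20],[0,0,-12],[0,0,-5],[0,0,-2],[0,0,0]],"grip":[75,75,75,75,75,75,75,75,75,75]}'
python3 -m jog '{"rot":[[0,0,0],[0,0,0],[0,0,0],[0,0,0],[0,0,0],[0,0,0],[0,0,0],[0,0,0],[0,0,0],[0,0,0]],"delta_pos":[[0,0,0],[0,0,0],[0,0,0],[0,0,0],[0,0,0],[0,0,0],[0,0,0],[0,0,0],[0,0,0],[0,0,0]],"grip":[60,50,45,40,35,30,25,0,0,0]}'
```

```text
time_s: 21.18
tcp_pos: [0.4196, -0.1688, 0.036]
ee_rot: [[0.005, -1.0, -0.0], [-1.0, -0.005, -0.0], [0.0, 0.0, -1.0]]
wrist_force: [0.2, 0.9, -0.0]
gripper_width: 0.751
time_s: 22.02
tcp_pos: [0.4192, -0.1691, 0.0362]
ee_rot: [[0.004, -1.0, 0.0], [-1.0, -0.004, -0.0], [0.0, -0.0, -1.0]]
wrist_force: [-0.0, -0.0, 1.5]
gripper_width: 0.256
```

```bash
python3 -m jog '{"rot":[[0,0,0],[0,0,0],[0,0,0],[0,0,0],[0,0,0],[0,0,0]],"delta_pos":[[0,0,5],[0,0,15],[0,0,20],[0,0,15],[0,0,5],[0,0,0]],"grip":[0,0,0,0,0,0]}'
python3 -m jog '{"rot":[[0,0,0],[0,0,0],[0,0,0],[0,0,0],[0,0,0],[0,0,0],[0,0,0],[0,0,0],[0,0,0],[0,0,0]],"delta_pos":[[8,-3,0],[18,-6,0],[24,-7,0],[24,-8,0],[24,-8,0],[24,-8,0],[22,-6,0],[14,-5,0],[7,-2,0],[0,0,0]],"grip":[0,0,0,0,0,0,0,0,0,0]}'
python3 -m jog '{"rot":[[0,0,0],[0,0,0],[0,0,0],[0,0,0],[0,0,0],[0,0,0],[0,0,0],[0,0,0],[0,0,0],[0,0,0]],"delta_pos":[[0,0,0],[0,0,-5],[0,0,-12],[0,0,-15],[0,0,-12],[0,0,-7],[0,0,-3],[0,0,-2],[0,0,0],[0,0,0]],"grip":[0,0,0,0,0,0,0,0,0,0]}'
python3 -m jog '{"rot":[[0,0,0],[0,0,0],[0,0,0],[0,0,0],[0,0,0]],"delta_pos":[[0,0,-0.7],[0,0,-0.7],[0,0,-0.6],[0,0,0],[0,0,0]],"grip":[0,0,0,0,0]}'
```

```text
time_s: 22.52
tcp_pos: [0.4198, -0.1691, 0.0974]
ee_rot: [[0.004, -1.0, 0.003], [-1.0, -0.004, -0.0], [0.0, -0.003, -1.0]]
wrist_force: [0.5, 0.2, -0.6]
gripper_width: 0.254
time_s: 23.35
tcp_pos: [0.5848, -0.2225, 0.0941]
ee_rot: [[0.004, -1.0, -0.002], [-1.0, -0.004, 0.0], [-0.0, 0.002, -1.0]]
wrist_force: [-0.3, -0.3, -0.4]
gripper_width: 0.255
time_s: 24.18
tcp_pos: [0.5844, -0.2221, 0.0406]
ee_rot: [[0.004, -1.0, 0.001], [-1.0, -0.004, -0.0], [0.0, -0.001, -1.0]]
wrist_force: [0.3, -0.1, 0.1]
gripper_width: 0.256
time_s: 24.6
tcp_pos: [0.5845, -0.2221, 0.0393]
ee_rot: [[0.004, -1.0, 0.001], [-1.0, -0.004, -0.0], [0.0, -0.001, -1.0]]
wrist_force: [-1.6, 1.4, 5.3]
gripper_width: 0.255
```

```bash
python3 -m jog '{"rot":[[0,0,0],[0,0,0],[0,0,0],[0,0,0],[0,0,0],[0,0,0],[0,0,0],[0,0,0]],"delta_pos":[[0,0,0],[0,0,0],[0,0,0],[0,0,0],[0,0,0],[0,0,0],[0,0,0],[0,0,0]],"grip":[27,29,32,35,38,42,42,42]}'
python3 -m jog '{"rot":[[0,0,0],[0,0,0],[0,0,0],[0,0,0],[0,0,0],[0,0,0],[0,0,0],[0,0,0],[0,0,0],[0,0,0]],"delta_pos":[[0,0,4],[0,0,10],[0,0,20],[0,0,25],[0,0,30],[0,0,30],[0,0,30],[-20,0,20],[-30,0,10],[-30,0,0]],"grip":[42,42,42,42,42,42,42,42,42,42]}'
python3 -m jog '{"rot":[[0,0,0],[0,0,0],[0,0,0],[0,0,0],[0,0,0],[0,0,0],[0,0,0],[0,0,0],[0,0,0],[0,0,0]],"delta_pos":[[-30,0,10],[-30,0,10],[-30,0,10],[0,-10,0],[0,0,0],[0,0,0],[0,0,0],[0,0,0],[0,0,0],[0,0,0]],"grip":[42,42,42,42,42,42,42,42,42,42]}'
python3 - <<'E'
from h import *
import cv2
c=vision.capture("side"); s=c["frame"][100:320,200:520,::-1]
t=vision.capture("top")["frame"][145:265,160:480,::-1]
cv2.imwrite("pics/s5.png",cv2.resize(cv2.vconcat([s,t]),None,fx=1.75,fy=1.75,interpolation=cv2.INTER_CUBIC))
E
```

```text
time_s: 25.27
tcp_pos: [0.584, -0.222, 0.038]
ee_rot: [[0.004, -1.0, -0.0], [-1.0, -0.004, 0.0], [-0.0, 0.0, -1.0]]
wrist_force: [0.2, -0.2, -0.1]
gripper_width: 0.416
time_s: 26.1
tcp_pos: [0.505, -0.2224, 0.2212]
ee_rot: [[0.005, -1.0, 0.007], [-1.0, -0.005, -0.002], [0.002, -0.007, -1.0]]
wrist_force: [-0.2, -0.2, -0.8]
gripper_width: 0.419
time_s: 26.93
tcp_pos: [0.4144, -0.2319, 0.2466]
ee_rot: [[0.004, -1.0, -0.001], [-1.0, -0.004, 0.0], [-0.0, 0.001, -1.0]]
wrist_force: [-1.2, 0.4, -0.3]
gripper_width: 0.423
```

View pics/s5.png

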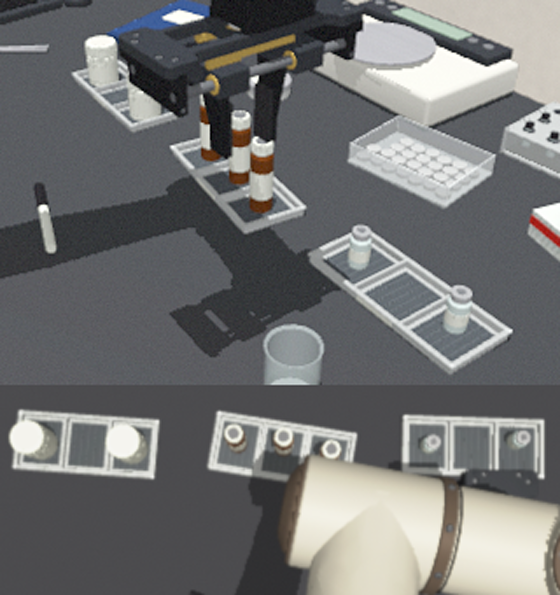

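All four loose samples stand upright in their bays: the jar at (127,441) of the composite, amber vials at (235,434) and (331,447), and the small vial at (431,441). The kept tops map back to about (175,175), (322,175) and (458,175), as at the start. The arm is clear of everything.

```bash
python3 -c "
from station import finish_job
print(finish_job())"
```

```text
the job is handed in; nothing more can be done
None
```

All four loose samples are standing in empty bays of the matching trays, and I handed the job in at about 27 s of the 106 s allowed. No verdict is reported on hand-in.

- **Jar:** it is in the -y bay of the jar tray.
- **Amber vials:** one is in the +y bay and one in the -y bay of the tall vials' tray, either side of the vial already there.
- **Small vial:** it is in the +y bay of the crimp-capped vials' tray.

**Set-down:** each sample touched the tray floor with about 5 N at the expected height before I opened the fingers, and the readings fell to about zero on release.

**Final check:** the side and top pictures showed every sample upright in its bay. The arm was raised clear, though it hid part of the tray area in both views. The samples already in the trays were within about a pixel (roughly 2–3 mm) of their starting positions in the top view.

**One disagreement:** the tray outlines measured about 5 mm larger than stated in both directions. The error was even all round, so I trusted the tray centres. No other check failed.

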